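# Line up the refill canisters by height on the cleaning cart

## Task

Line up the four refill canisters by height along the row of blue marks, one upright and centred on each mark, the tallest next to the green spray bottle and stepping down to the shortest next to the empty glass jar. Leave the spray bottle and the jar standing where they are.

Things in the scene. Friction and masses are not known exactly. Their poses are not given: they have to be found in the camera images.
- canister_blue: White plastic refill canister, a plain upright cylinder with a blue lid and blue band, 44 mm diameter, 140 mm high including the lid of the same diameter: the tallest of the four. Loose, rigid, 45 to 215 g. Origin at the centre of its underside, z up along its axis. Starts upright nearer the robot than the row.
- canister_yellow: White plastic refill canister, a plain upright cylinder with a yellow lid and yellow band, 52 mm diameter, 112 mm high including the lid of the same diameter: the second tallest of the four. Loose, rigid, 45 to 215 g. Origin at the centre of its underside, z up along its axis. Starts upright nearer the robot than the row.
- canister_red: White plastic refill canister, a plain upright cylinder with a red lid and red band, 46 mm diameter, 84 mm high including the lid of the same diameter: the third tallest of the four. Loose, rigid, 45 to 215 g. Origin at the centre of its underside, z up along its axis. Starts upright nearer the robot than the row.
- canister_black: White plastic refill canister, a plain upright cylinder with a black lid and black band, 50 mm diameter, 56 mm high including the lid of the same diameter: the shortest of the four. Loose, rigid, 45 to 215 g. Origin at the centre of its underside, z up along its axis. Starts upright nearer the robot than the row.
- mark_1: Blue disc with a white edge, 72 mm diameter, printed flat (2 mm, nothing to bump into) on the black liner; the end of the row on the robot's left (+y). Origin at its centre on the work surface. The four marks stand about 85 mm apart in a straight row running roughly across in front of the robot (y axis of each mark along the row).
- mark_2: Blue disc with a white edge, 72 mm diameter, printed flat (2 mm, nothing to bump into) on the black liner; second from the robot's left. Origin at its centre on the work surface. The four marks stand about 85 mm apart in a straight row running roughly across in front of the robot (y axis of each mark along the row).
- mark_3: Blue disc with a white edge, 72 mm diameter, printed flat (2 mm, nothing to bump into) on the black liner; third from the robot's left. Origin at its centre on the work surface. The four marks stand about 85 mm apart in a straight row running roughly across in front of the robot (y axis of each mark along the row).
- mark_4: Blue disc with a white edge, 72 mm diameter, printed flat (2 mm, nothing to bump into) on the black liner; the end of the row on the robot's right (-y). Origin at its centre on the work surface. The four marks stand about 85 mm apart in a straight row running roughly across in front of the robot (y axis of each mark along the row).
- spray: Green spray bottle with white trigger head and red nozzle, 72 mm diameter, 206 mm high, head 29 mm back and 70 mm forward of its axis; stands about 128 mm beyond the last mark at one end of the row, the left or the right end. Loose bystander: leave it standing where it is. Origin at the centre of its underside.
- jar: Empty open glass jar, 72 mm rim diameter, 100 mm high, standing about 128 mm beyond the last mark at the other end of the row. Loose bystander: leave it standing where it is. Origin at the centre of its underside. Not listed, also on the surface: a brush and a scraper lying between the outer canisters, a small 32 mm high tin between the middle ones, all below 35 mm high.
Not all that is in view belongs to the job. What is shaped like the canister_blue but turquoise is not meant.

How it is judged:
By the outcome, as a careful person would: the job done as asked, in the order asked, and still so for the second after the job is handed in, with the robot touching nothing.
It also fails if it takes over 109 s, if anything falls off the work surface, if the arm or the gripper's body presses on something with over 40 N, if the wrist force passes 120 N, or if a joint passes its speed limit or range.

## Robot

A 6-joint arm with a two-finger parallel gripper is mounted at the origin on the work surface. World frame = base frame: x ahead of the robot, y to its left, z up, the work surface at z = 0. Lengths are in mm, angles in rad, forces in N, time in s.
With the tool pointing down it reaches from about 275 to 775 mm from the base axis. Payload 14.6 kg.
Tool frame: the origin (TCP) lies at the very end of the fingers, on their centre line; the grasp point (between the pads) lies 19 mm behind it (hold_point_z is the z of the grasp point in the tool frame, in mm); z points along the fingers, y is the line along which they close (so a half turn about z gives the same grasp; the last joint's range is limited). The gripper opens to 85 mm and grips with 20 to 120 N. Pads are 22 mm wide; open, the fingers measure 114 mm over their backs; the gripper's body (76 mm by 85 mm) begins 54 mm behind the grasp point. The pads swing forward as they close: fully open they stand 13 mm farther back than shut.
Start: joints at [0.989, 0.263, -0.048, 1.259, 0, 1.415], TCP at [217.334, 477.906, 231.278] pointing down, gripper open.
Joint ranges: [-2.65, 2.65], [-0.89, 1.7], [-1.18, 1.37], [-2.13, 2.11], [-1.35, 1.29], [-3.14, 3.14]. Speed limits (rad/s): [1.89, 1.89, 2.57, 2.79, 3.14, 3.14].

## Interface

Orientations are given as a unit quaternion [x, y, z, w].
In Python, from cell import * gives the robot as it stands. The module is installed in compiled form; this text tells all that it offers.
- The arm moves only by the tool move_arm, never from a script. Its argument "targets" is a list of rows, each an object of numbers: "tx", "ty", "tz": the shift along the tool's x, y, z in cm; "ax", "ay", "az": the turn, a rotation vector about the tool's x, y, z in rad; "grip": the finger opening in cm, from 0 to 8.54. In form: [{"tx": .., "ty": .., "tz": .., "ax": .., "ay": .., "az": .., "grip": ..}, ...]. A call has exactly 10 rows; each row is the pose to reach, as a shift and turn from the pose commanded when the call began, along the tool's axes at that moment; what a row does not reach only later rows make up. A row lasts 1/10 s, in which the tool goes at most 50 mm and 8.59 degrees, less where a joint would pass 70% of its speed; a pose out of reach is approached as far as the arm can. A call with a gripper value outside its range is refused whole. The fingers move at their own pace and stop on an object; the grip force is fixed at half the most. Time passes only in rows, so rows that repeat a pose let the fingers close, or fill a call up. It gives the time, the measured TCP pose, the force, the opening and the grip force at its end, in the units of the state.
- get_obs(): the state, without advancing time (a new reading comes with each control period).
- read_camera(name): name is "scene" or "top" or "wrist"; returns the picture (480x640x3 uint8, blue, green, red); there is no depth.
- camera_model(name): a dict with "fx", "fy", "cx", "cy" (pixels), "R" (3x3) and "t" (3): a world point X has camera coordinates R X + t. Camera axes: x right, y down, z forward; pixel columns grow to the right and rows downward; lengths in mm; the calibration is good to about 2 mm. A picture is of the moment at which its call begins: read the wrist's pose just before it. camera_model takes no time and is no camera call; for the wrist camera it gives the pose at the moment of the call.
- finish_job(): hands the job in; it is judged then, once.
The state is a dict: "time": time; "joint_pos": joint angles; "joint_velocities": joint speeds; "joint_efforts": joint torques, N m; "tool_pos": TCP position; "tcp_rot": TCP orientation; "force": force on the tool from outside, world axes, zero at the start; "ft_torque": the same for the moment, N m; "opening": finger opening in mm; "grip_force": force on a finger pad.
Only numpy, scipy, OpenCV 4.12 (cv2) and the standard library are available. Lean on these libraries where they do the work, as an engineer would, in place of code of your own. Each camera call takes 0.05 s, during which the arm holds its last target. There are 200 camera calls.

## Working session

There is one attempt and no reset: what is moved stays moved. The work goes in short steps, Python scripts to look and compute and a tool call to move; the robot and the scene stay as the last step left them, time stands still between calls to the robot, and variables do not carry over. Pictures are saved under pics/ and viewed, at most 14 in all, crops included, and the job is handed in when it is done.

Besides the shell and the picture viewer there is one more tool, called by a JSON object that holds its "op" and its "data", one argument or row to a line. move_arm: Moves the arm, as the interface text tells. Its arguments: {"type":"object","properties":{"targets":{"type":"array","items":{"type":"object","properties":{"tx":{"type":"number"},"ty":{"type":"number"},"tz":{"type":"number"},"ax":{"type":"number"},"ay":{"type":"number"},"az":{"type":"number"},"grip":{"type":"number"}}}}},"required":["targets"]}

```bash
mkdir -p pics; python3 - <<'E'
from cell import *
import cv2, numpy as np
for n in ("top","scene"):
    im=read_camera(n); cv2.imwrite(f"pics/{n}0.png",im)
    m=camera_model(n); print(n,{k:np.round(v,3).tolist() for k,v in m.items()})
o=get_obs(); print({k:np.round(v,3).tolist() for k,v in o.items()})
E
```

```text
top {'fx': 450.396, 'fy': 450.396, 'cx': 321.402, 'cy': 247.838, 'R': [[0.018, -1.0, -0.006], [-0.977, -0.016, -0.213], [0.213, 0.01, -0.977]], 't': [-14.141, 523.03, 689.664]}
scene {'fx': 524.31, 'fy': 524.31, 'cx': 314.126, 'cy': 240.614, 'R': [[-0.642, 0.767, 0.004], [0.553, 0.466, -0.691], [-0.532, -0.442, -0.723]], 't': [345.925, -261.177, 1360.483]}
{'time': 0.1, 'joint_pos': [0.989, 0.263, -0.049, 1.259, 0.0, 1.416], 'joint_velocities': [0.0, -0.001, 0.002, 0.0, -0.0, -0.0], 'joint_efforts': [0.004, -63.858, 38.506, 0.01, -0.0, -0.0], 'tool_pos': [217.208, 477.72, 230.876], 'tcp_rot': [0.212, 0.977, -0.0, -0.0], 'force': [0.346, 0.029, -0.146], 'ft_torque': [-0.001, -0.01, -0.009], 'grip_force': 0.0, 'opening': 85.538}
```

View pics/top0.png

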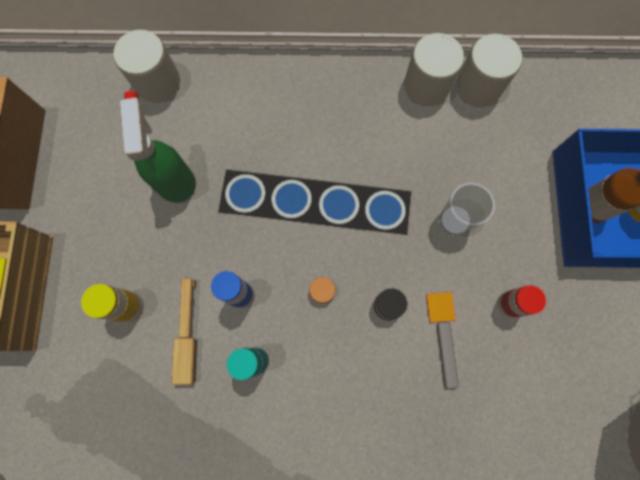

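View pics/scene0.png

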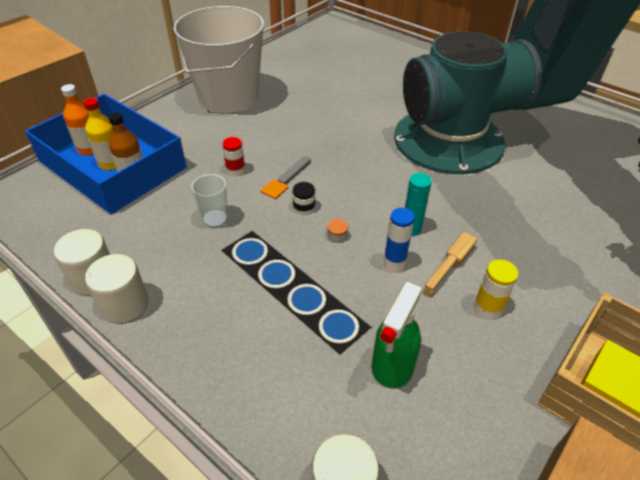

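Top view: the spray bottle is at the left (+y, about 165,175) and the jar at the right (470,205). Marks 1–4 are at (245,193), (292,199), (339,205) and (385,211). The lids are blue (227,287), yellow (100,302), black (392,305) and red (530,300), with the turquoise decoy at (243,363). So the order is mark 1 blue, 2 yellow, 3 red, 4 black.

```bash
cat > h.py <<'E'
from cell import *
import cv2, numpy as np
from scipy.optimize import least_squares
CAN={'blue':(44,140),'yellow':(52,112),'red':(46,84),'black':(50,56)}
def mask(im,c):
    hsv=cv2.cvtColor(im,cv2.COLOR_BGR2HSV); r=lambda a,b:cv2.inRange(hsv,np.array(a),np.array(b))
    return {'blue':lambda:r((112,170,90),(126,255,255)),'mark':lambda:r((100,110,60),(113,225,255)),
     'yellow':lambda:r((25,180,120),(33,255,255)),'red':lambda:r((0,200,110),(5,255,255))|r((175,200,110),(180,255,255)),
     'black':lambda:r((0,0,0),(180,255,45))}[c]()
def cast(m,uv,z):
    uv=np.atleast_2d(uv).astype(float); R,t=np.array(m['R']),np.array(m['t']); C=-R.T@t
    d=np.c_[(uv[:,0]-m['cx'])/m['fx'],(uv[:,1]-m['cy'])/m['fy'],np.ones(len(uv))]@R
    return C+d*((z-C[2])/d[:,2])[:,None], C
def blobs(im,c,near=None,amin=60):
    cs=cv2.findContours(mask(im,c),cv2.RETR_EXTERNAL,cv2.CHAIN_APPROX_NONE)[0]
    cs=[k for k in cs if cv2.contourArea(k)>amin]
    if near is not None: cs=sorted(cs,key=lambda k:np.hypot(*(k[:,0].mean(0)-near)))[:1]
    return cs
def lid(m,k,c):
    d,h=CAN[c]; P,C=cast(m,k[:,0],h); P=P[:,:2]; p=P.mean(0); out=(p-C[:2]); out/=np.linalg.norm(out)
    for _ in range(6):
        Q=P[(P-p)@out>0]; s=least_squares(lambda q:np.hypot(*(Q-q[:2]).T)-q[2],[*p,d/2],loss='soft_l1'); p=s.x[:2]
    f=least_squares(lambda q:np.hypot(*(Q-q).T)-d/2,p,loss='soft_l1')
    return f.x,2*s.x[2],np.abs(f.fun).mean()
def go(x,y,z,azdeg):
    "print shift (cm) and turn (rad) to TCP x,y,z with closing line at azdeg (mod 180)"
    from scipy.spatial.transform import Rotation as Ro
    o=get_obs(); R=Ro.from_quat(o['tcp_rot']).as_matrix(); s=R.T@(np.array([x,y,z])-o['tool_pos'])/10
    a=np.degrees(np.arctan2(R[1,1],R[0,1])); da=(a-azdeg+90)%180-90
    print('go tx %.2f ty %.2f tz %.2f az %.3f | now'%(*s,np.radians(da)),np.round(o['tool_pos'],1),'az %.1f'%a,'q1 %.2f q6 %.2f'%(o['joint_pos'][0],o['joint_pos'][5]))
E
python3 - <<'E'
from h import *
near={'top':{'blue':(227,287),'yellow':(100,302),'red':(530,300),'black':(390,305)},
'scene':{'blue':(402,216),'yellow':(502,270),'red':(233,144),'black':(304,190)}}
for n in ('top','scene'):
    im=cv2.imread(f'pics/{n}0.png'); m=camera_model(n)
    print(n,'C',cast(m,(0,0),0)[1].round())
    for c in CAN:
        b=blobs(im,c,near[n][c],20)
        if b: p,d,e=lid(m,b[0],c); print(c,b[0][:,0].mean(0).round(),p.round(1),'diam %.1f err %.1f'%(d,e))
    for k in blobs(im,'mark'):
        (u,v),ax,an=cv2.fitEllipse(k)
        print('mark',round(u),round(v),np.round(ax),cast(m,(u,v),2)[0][0].round(1))
E
```

```text
top C [364. -13. 785.]
yellow [ 99. 300.] [424.3 324.6] diam 46.9 err 0.8
red [531. 299.] [ 439.8 -328. ] diam 38.4 err 1.1
mark 226 286 [29. 29.] [464.5 161.5   2. ]
mark 385 210 [28. 30.] [ 607.9 -118.3    2. ]
mark 339 204 [28. 30.] [617.1 -34.5   2. ]
mark 291 198 [28. 30.] [626.7  52.5   2. ]
mark 245 193 [28. 30.] [635.8 137.7   2. ]
mark 600 197 [ 90. 152.] [ 638.3 -508.4    2. ]
scene C [1090.  457.  801.]
yellow [502. 271.] [429.  331.1] diam 48.4 err 0.7
red [232. 143.] [ 447.1 -324.9] diam 39.6 err 1.3
black [303. 190.] [ 441.2 -111.9] diam 40.6 err 1.3
mark 338 326 [25. 30.] [637.8 140.4   2. ]
mark 306 299 [23. 28.] [628.6  55.3   2. ]
mark 276 273 [20. 27.] [618.9 -31.6   2. ]
mark 249 251 [19. 26.] [ 609.9 -115.5    2. ]
mark 396 250 [23. 24.] [412.4 116.5   2. ]
mark 105 151 [ 96. 146.] [ 601.  -632.9    2. ]
```

```bash
python3 - <<'E'
import re
s=open('h.py').read()
s=s.replace("(112,170,90),(126,255,255)","(106,150,70),(126,255,255)").replace("(25,180,120)","(24,150,70)").replace("(0,200,110)","(0,150,60)").replace("(175,200,110)","(172,150,60)").replace("255,45))","255,62))")
s=s.replace("    return f.x,2*s","    return (f.x+s.x[:2])/2,2*s").replace("loss='soft_l1'); p=s","loss='soft_l1'); p=s")
s=s.replace("P,C=cast(m,k[:,0],h)","k0=k[:,0].mean(0); k=k[:,0]-k0; P,C=cast(m,k0+k*(1+.5/np.linalg.norm(k,axis=1,keepdims=True)),h)")
open('h.py','w').write(s)
E
python3 - <<'E'
from h import *
near={'top':{'blue':(227,287),'yellow':(100,302),'red':(530,300),'black':(390,305)},
'scene':{'blue':(402,216),'yellow':(502,270),'red':(233,144),'black':(304,190)}}
for n in ('top','scene'):
    im=cv2.imread(f'pics/{n}0.png'); m=camera_model(n)
    for c in CAN:
        b=blobs(im,c,near[n][c],20)
        if b: p,d,e=lid(m,b[0],c); print(n,c,b[0][:,0].mean(0).round(),p.round(1),'diam %.1f err %.1f'%(d,e))
    if n=='top':
        q=[cv2.resize(im[v-28:v+28,u-35:u+35],None,fx=5,fy=5,interpolation=cv2.INTER_NEAREST) for u,v in ((230,290),(105,302),(528,300),(390,303))]
        for t,(u,v),c in zip(q,((230,290),(105,302),(528,300),(390,303)),CAN):
            k=cv2.resize(mask(im,c)[v-28:v+28,u-35:u+35],None,fx=5,fy=5,interpolation=cv2.INTER_NEAREST)
            cv2.drawContours(t,cv2.findContours(k,0,1)[0],-1,(255,0,255),1)
        cv2.imwrite('pics/q.png',np.vstack([np.hstack(q[:2]),np.hstack(q[2:])]))
E
```

```text
top blue [226. 286.] [446.8 130.5] diam 40.6 err 0.6
top yellow [ 99. 300.] [425.1 326.6] diam 50.4 err 0.4
top red [530. 299.] [ 440.8 -331.6] diam 43.0 err 0.6
top black [389. 305.] [ 433.  -118.8] diam 44.7 err 0.8
scene blue [402. 217.] [449.7 134.8] diam 38.8 err 0.9
scene yellow [502. 272.] [426.4 330.4] diam 50.1 err 0.6
scene red [232. 143.] [ 443.8 -328.7] diam 44.6 err 0.8
scene black [303. 190.] [ 438.2 -114.8] diam 44.5 err 1.0
```

View pics/q.png

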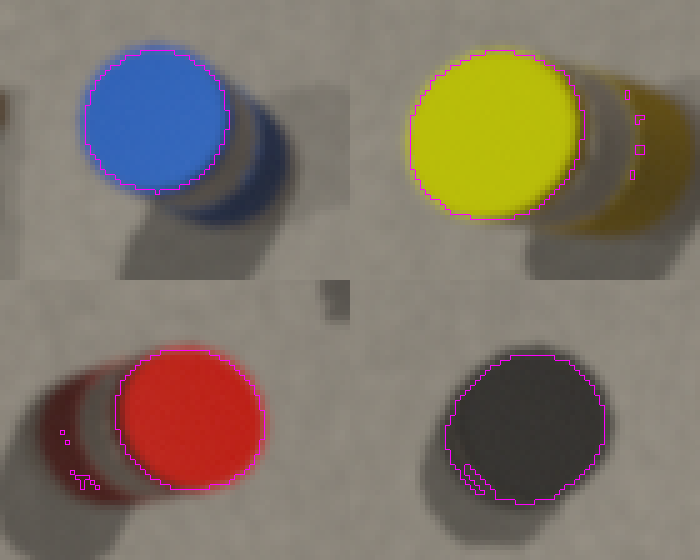

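The four mark estimates agree between the two views to about 3 mm (spacing 84–87 mm), and the lid diameters come out 2–5 mm under nominal. I'll use the averages:

| Item | Measured (x, y) in mm |
|---|---|
| Blue canister | (448, 133) |
| Yellow canister | (426, 328) |
| Red canister | (442, -330) |
| Black canister | (436, -117) |
| Mark 1 | (637, 139) |
| Mark 2 | (628, 54) |
| Mark 3 | (618, -33) |
| Mark 4 | (609, -117) |

I'll keep the closing line perpendicular to the row (azimuth about -6°) and start with yellow.

```bash
python3 -c "
from h import *
go(426,328.5,165,-6.2)"
```

```text
go tx -25.18 ty -4.93 tz 6.59 az 1.252 | now [217.2 477.7 230.9] az 65.5 q1 0.99 q6 1.42
```

{"op": "move_arm", "data": {
  "targets": [
    {"tx":-2,"ty":-0.4,"tz":0.5,"az":0.13,"grip":8.5},
    {"tx":-5,"ty":-1,"tz":1.2,"az":0.27,"grip":8.5},
    {"tx":-8,"ty":-1.6,"tz":2,"az":0.41,"grip":8.5},
    {"tx":-11,"ty":-2.2,"tz":3,"az":0.55,"grip":8.5},
    {"tx":-14,"ty":-2.8,"tz":4,"az":0.69,"grip":8.5},
    {"tx":-17,"ty":-3.4,"tz":5,"az":0.83,"grip":8.5},
    {"tx":-20,"ty":-4,"tz":5.8,"az":0.97,"grip":8.5},
    {"tx":-23,"ty":-4.5,"tz":6.4,"az":1.11,"grip":8.5},
    {"tx":-25.2,"ty":-4.9,"tz":6.6,"az":1.25,"grip":8.5},
    {"tx":-25.2,"ty":-4.9,"tz":6.6,"az":1.25,"grip":8.5}
  ]
}}

```text
invalid input
```

```bash
python3 -c "
from h import *
m=camera_model('wrist'); im=read_camera('wrist'); cv2.imwrite('pics/w1.png',im)
b=blobs(im,'yellow',(320,240),300); print(lid(m,b[0],'yellow'),cast(m,(0,0),0)[1])
go(426,328.5,57,-6.2)"
```

```text
(array([384.81227134, 633.44814112]), np.float64(70.16536705578781), np.float64(6.225327938269329)) [152.79333941 506.92018099 373.97480976]
go tx -25.18 ty -4.93 tz 17.40 az 1.252 | now [217.2 477.8 231. ] az 65.5 q1 0.99 q6 1.42
```

View pics/w1.png

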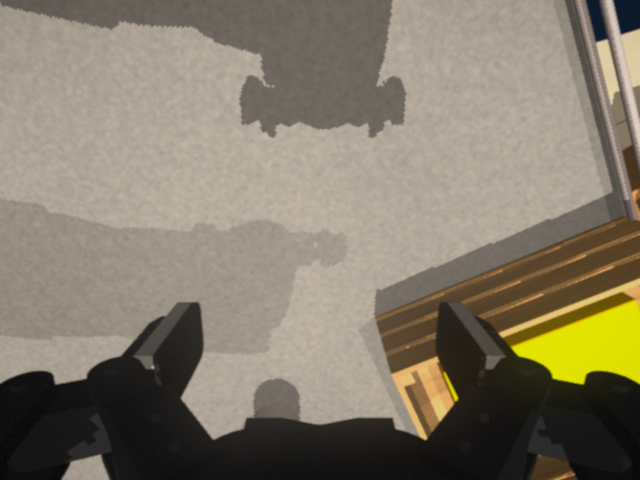

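The picture shows only the start view: bare table and the crate at lower right. The move was refused, probably because every row needs all seven numbers.

{"op": "move_arm", "data": {
  "targets": [
    {"tx":-2,"ty":-0.4,"tz":0.5,"ax":0,"ay":0,"az":0.13,"grip":8.5},
    {"tx":-5,"ty":-1,"tz":1.2,"ax":0,"ay":0,"az":0.27,"grip":8.5},
    {"tx":-8,"ty":-1.6,"tz":2,"ax":0,"ay":0,"az":0.41,"grip":8.5},
    {"tx":-11,"ty":-2.2,"tz":3,"ax":0,"ay":0,"az":0.55,"grip":8.5},
    {"tx":-14,"ty":-2.8,"tz":4,"ax":0,"ay":0,"az":0.69,"grip":8.5},
    {"tx":-17,"ty":-3.4,"tz":5,"ax":0,"ay":0,"az":0.83,"grip":8.5},
    {"tx":-20,"ty":-4,"tz":5.8,"ax":0,"ay":0,"az":0.97,"grip":8.5},
    {"tx":-23,"ty":-4.5,"tz":6.4,"ax":0,"ay":0,"az":1.11,"grip":8.5},
    {"tx":-25.2,"ty":-4.9,"tz":6.6,"ax":0,"ay":0,"az":1.25,"grip":8.5},
    {"tx":-25.2,"ty":-4.9,"tz":6.6,"ax":0,"ay":0,"az":1.25,"grip":8.5}
  ]
}}

```text
time: 1.15
tool_pos: [428.1, 327.5, 164.6]
tcp_rot: [0.746, 0.666, -0.0, 0.0]
force: [-0.8, 0.8, -0.3]
opening: 85.0
grip_force: 0.0
```

```bash
python3 -c "
from h import *
m=camera_model('wrist'); im=read_camera('wrist'); cv2.imwrite('pics/w2.png',im)
b=blobs(im,'yellow',(320,240),300); print(lid(m,b[0],'yellow'),cast(m,(0,0),0)[1])
go(426,328.5,57,-6.2)"
```

```text
(array([424.0099931 , 308.28224921]), np.float64(31.80077029600448), np.float64(6.826920269411172)) [434.20553248 396.67915264 307.61653567]
go tx 0.02 ty -0.10 tz 10.78 az 0.001 | now [427.  328.3 164.8] az -6.1 q1 0.50 q6 2.18
```

View pics/w2.png

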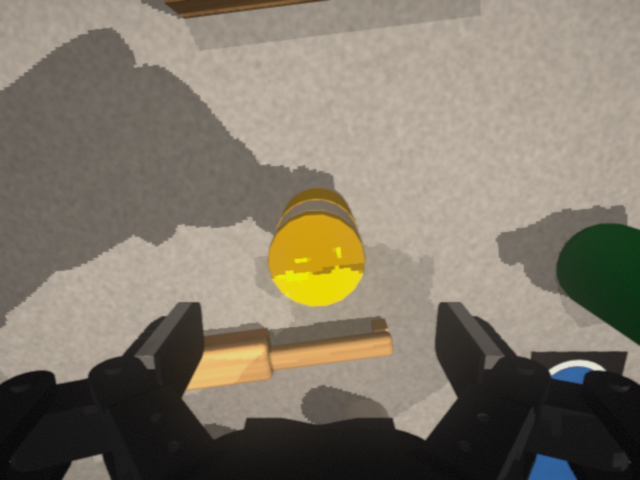

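The lid sits between the fingers at (317,258), half in shadow, with the brush below it. Casting that point as a check.

```bash
python3 -c "
from h import *
m=camera_model('wrist'); im=cv2.imread('pics/w2.png'); hsv=cv2.cvtColor(im,40)
k=cv2.inRange(hsv,np.array((16,150,150)),np.array((33,255,255)))
c=max(cv2.findContours(k,0,1)[0],key=cv2.contourArea); e=cv2.fitEllipse(c); print(e)
print(cast(m,e[0],112)[0], cast(m,(e[0][0]-48,e[0][1]),112)[0],cast(m,(e[0][0]+48,e[0][1]),112)[0])
go(426,328.5,57,-6.2)"
```

```text
((316.0653381347656, 259.70965576171875), (91.08086395263672, 95.42279815673828), 92.7820816040039)
[[423.89653796 331.14192215 112.        ]] [[398.83650256 333.85999627 112.        ]] [[448.95395725 328.42413177 112.        ]]
go tx 0.02 ty -0.10 tz 10.78 az 0.001 | now [427.  328.3 164.8] az -6.1 q1 0.50 q6 2.18
```

{"op": "move_arm", "data": {
  "targets": [
    {"tx":0.2,"ty":-0.2,"tz":2,"ax":0,"ay":0,"az":0,"grip":8.5},
    {"tx":0.2,"ty":-0.2,"tz":4.5,"ax":0,"ay":0,"az":0,"grip":8.5},
    {"tx":0.2,"ty":-0.2,"tz":7,"ax":0,"ay":0,"az":0,"grip":8.5},
    {"tx":0.2,"ty":-0.2,"tz":9.5,"ax":0,"ay":0,"az":0,"grip":8.5},
    {"tx":0.2,"ty":-0.2,"tz":10.8,"ax":0,"ay":0,"az":0,"grip":8.5},
    {"tx":0.2,"ty":-0.2,"tz":10.8,"ax":0,"ay":0,"az":0,"grip":6},
    {"tx":0.2,"ty":-0.2,"tz":10.8,"ax":0,"ay":0,"az":0,"grip":3},
    {"tx":0.2,"ty":-0.2,"tz":10.8,"ax":0,"ay":0,"az":0,"grip":3},
    {"tx":0.2,"ty":-0.2,"tz":10.8,"ax":0,"ay":0,"az":0,"grip":3},
    {"tx":0.2,"ty":-0.2,"tz":10.8,"ax":0,"ay":0,"az":0,"grip":3}
  ]
}}

```text
time: 2.2
tool_pos: [424.9, 331.6, 58.4]
tcp_rot: [0.743, 0.669, 0.001, -0.0]
force: [-1.4, 0.2, 7.6]
opening: 50.9
grip_force: 59.6
```

```bash
python3 -c "
from h import *
go(627.7,53.9,59,-6.2);o=get_obs();print(o['opening'],o['grip_force'],o['force'])"
```

```text
go tx -25.48 ty 23.09 tz -0.07 az 0.003 | now [424.9 331.6  58.4] az -6.0 q1 0.51 q6 2.19
50.919919964982725 59.57307994365692 [-1.37541237  0.15647687  7.58532274]
```

{"op": "move_arm", "data": {
  "targets": [
    {"tx":0,"ty":0,"tz":-2.5,"ax":0,"ay":0,"az":0,"grip":3},
    {"tx":-0.5,"ty":0.5,"tz":-5.5,"ax":0,"ay":0,"az":0,"grip":3},
    {"tx":-3,"ty":2.7,"tz":-7,"ax":0,"ay":0,"az":0,"grip":3},
    {"tx":-6.3,"ty":5.7,"tz":-7,"ax":0,"ay":0,"az":0,"grip":3},
    {"tx":-9.6,"ty":8.7,"tz":-7,"ax":0,"ay":0,"az":0,"grip":3},
    {"tx":-12.9,"ty":11.7,"tz":-7,"ax":0,"ay":0,"az":0,"grip":3},
    {"tx":-16.2,"ty":14.7,"tz":-7,"ax":0,"ay":0,"az":0,"grip":3},
    {"tx":-19.5,"ty":17.7,"tz":-7,"ax":0,"ay":0,"az":0,"grip":3},
    {"tx":-22.5,"ty":20.4,"tz":-7,"ax":0,"ay":0,"az":0,"grip":3},
    {"tx":-24.5,"ty":22.2,"tz":-7,"ax":0,"ay":0,"az":0,"grip":3}
  ]
}}

```text
time: 3.2
tool_pos: [621.0, 61.6, 127.7]
tcp_rot: [0.744, 0.668, 0.0, 0.0]
force: [0.3, 1.0, -1.8]
opening: 51.1
grip_force: 61.3
```

```bash
python3 -c "
from h import *
im=read_camera('top'); m=camera_model('top'); cv2.imwrite('pics/t1.png',im)
go(627.7,53.9,59.5,-6.2);o=get_obs();print(o['opening'],o['grip_force'],o['force'])"
```

```text
go tx -0.48 ty 0.54 tz 6.79 az -0.001 | now [622.7  59.3 127.4] az -6.2 q1 -0.03 q6 1.64
50.768716516005234 61.37928485870361 [ 0.07930619 -5.09056659 -3.11450027]
```

{"op": "move_arm", "data": {
  "targets": [
    {"tx":-0.4,"ty":0.4,"tz":0.5,"ax":0,"ay":0,"az":0,"grip":3},
    {"tx":-0.9,"ty":0.9,"tz":1.5,"ax":0,"ay":0,"az":0,"grip":3},
    {"tx":-0.9,"ty":0.9,"tz":2.8,"ax":0,"ay":0,"az":0,"grip":3},
    {"tx":-0.9,"ty":0.9,"tz":4.1,"ax":0,"ay":0,"az":0,"grip":3},
    {"tx":-0.9,"ty":0.9,"tz":5.2,"ax":0,"ay":0,"az":0,"grip":3},
    {"tx":-0.9,"ty":0.9,"tz":6,"ax":0,"ay":0,"az":0,"grip":3},
    {"tx":-0.9,"ty":0.9,"tz":6.4,"ax":0,"ay":0,"az":0,"grip":3},
    {"tx":-0.9,"ty":0.9,"tz":6.5,"ax":0,"ay":0,"az":0,"grip":3},
    {"tx":-0.9,"ty":0.9,"tz":6.5,"ax":0,"ay":0,"az":0,"grip":3},
    {"tx":-0.9,"ty":0.9,"tz":6.5,"ax":0,"ay":0,"az":0,"grip":3}
  ]
}}

```text
time: 4.25
tool_pos: [627.8, 54.2, 62.8]
tcp_rot: [0.744, 0.669, 0.0, 0.0]
force: [-0.5, -0.2, -1.6]
opening: 50.8
grip_force: 61.4
```

```bash
python3 -c "
from h import *
go(627.7,53.9,59.5,-6.2)
for n in ('top','scene'):
    im=read_camera(n); cv2.imwrite(f'pics/{n}2.png',im)
go(627.7,53.9,59.5,-6.2);o=get_obs();print(o['opening'],o['grip_force'],o['force'])
m=camera_model('top');P=np.array([[627.7,53.9,112],[627.7,53.9,2]]);R,t=np.array(m['R']),np.array(m['t']);print((P@R.T+t)[:,:2]/(P@R.T+t)[:,2:]*m['fx']+[m['cx'],m['cy']])"
```

```text
go tx -0.03 ty -0.01 tz 0.33 az 0.002 | now [627.8  54.2  62.8] az -6.1 q1 -0.04 q6 1.63
go tx -0.03 ty 0.00 tz 0.32 az 0.002 | now [627.7  54.2  62.7] az -6.1 q1 -0.04 q6 1.63
50.85300997956018 61.370229721069336 [-0.41544771  0.19676777 -1.62795936]
[[285.13725491 175.39879216]
 [290.2656376  197.71434122]]
```

View pics/scene2.png

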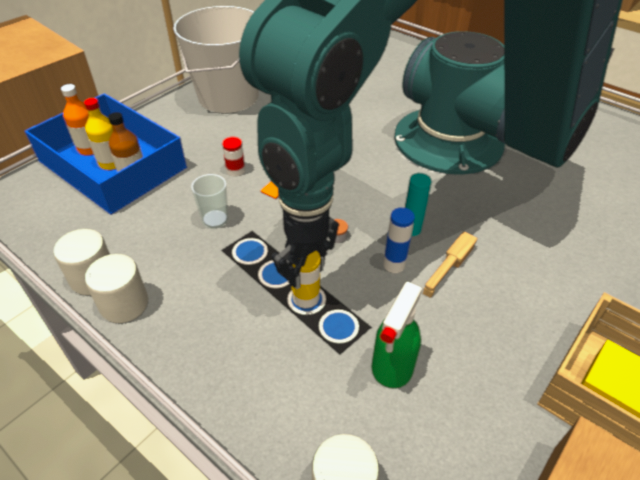

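Yellow hangs just over mark 2 at about (306,298), as intended. Now lower it, release and rise.

{"op": "move_arm", "data": {
  "targets": [
    {"tx":0,"ty":0,"tz":0.2,"ax":0,"ay":0,"az":0,"grip":3},
    {"tx":0,"ty":0,"tz":0.35,"ax":0,"ay":0,"az":0,"grip":3},
    {"tx":0,"ty":0,"tz":0.35,"ax":0,"ay":0,"az":0,"grip":3},
    {"tx":0,"ty":0,"tz":0.35,"ax":0,"ay":0,"az":0,"grip":8.5},
    {"tx":0,"ty":0,"tz":0.35,"ax":0,"ay":0,"az":0,"grip":8.5},
    {"tx":0,"ty":0,"tz":0.35,"ax":0,"ay":0,"az":0,"grip":8.5},
    {"tx":0,"ty":0,"tz":0,"ax":0,"ay":0,"az":0,"grip":8.5},
    {"tx":0,"ty":0,"tz":-2.5,"ax":0,"ay":0,"az":0,"grip":8.5},
    {"tx":0,"ty":0,"tz":-6,"ax":0,"ay":0,"az":0,"grip":8.5},
    {"tx":0,"ty":0,"tz":-9.5,"ax":0,"ay":0,"az":0,"grip":8.5}
  ]
}}

```text
time: 5.35
tool_pos: [627.2, 54.2, 158.6]
tcp_rot: [0.744, 0.669, -0.0, -0.0]
force: [0.6, -0.2, -0.1]
opening: 84.9
grip_force: 0.0
```

```bash
python3 -c "
from h import *
go(448.5,133,195,-6.2)"
```

```text
go tx 5.95 ty -18.60 tz -3.63 az 0.002 | now [627.2  54.2 158.6] az -6.1 q1 -0.04 q6 1.63
```

{"op": "move_arm", "data": {
  "targets": [
    {"tx":0.4,"ty":-1,"tz":-1.5,"ax":0,"ay":0,"az":0,"grip":8.5},
    {"tx":1.3,"ty":-4,"tz":-3,"ax":0,"ay":0,"az":0,"grip":8.5},
    {"tx":2.3,"ty":-7,"tz":-3.6,"ax":0,"ay":0,"az":0,"grip":8.5},
    {"tx":3.3,"ty":-10,"tz":-3.6,"ax":0,"ay":0,"az":0,"grip":8.5},
    {"tx":4.2,"ty":-13,"tz":-3.6,"ax":0,"ay":0,"az":0,"grip":8.5},
    {"tx":5.1,"ty":-16,"tz":-3.6,"ax":0,"ay":0,"az":0,"grip":8.5},
    {"tx":5.7,"ty":-18,"tz":-3.6,"ax":0,"ay":0,"az":0,"grip":8.5},
    {"tx":5.9,"ty":-18.6,"tz":-3.6,"ax":0,"ay":0,"az":0,"grip":8.5},
    {"tx":5.9,"ty":-18.6,"tz":-3.6,"ax":0,"ay":0,"az":0,"grip":8.5},
    {"tx":5.9,"ty":-18.6,"tz":-3.6,"ax":0,"ay":0,"az":0,"grip":8.5}
  ]
}}

```text
time: 6.35
tool_pos: [449.5, 132.4, 193.3]
tcp_rot: [0.744, 0.669, 0.0, 0.0]
force: [0.4, 0.1, -0.4]
opening: 85.2
grip_force: 0.0
```

```bash
python3 -c "
from h import *
m=camera_model('wrist'); im=read_camera('wrist'); cv2.imwrite('pics/w3.png',im); hsv=cv2.cvtColor(im,40)
k=cv2.inRange(hsv,np.array((100,120,110)),np.array((126,255,255)))
for c in cv2.findContours(k,0,1)[0]:
    if cv2.contourArea(c)>400:
        e=cv2.fitEllipse(c); print(np.round(e[0]),np.round(e[1]),cast(m,e[0],140)[0])
im=read_camera('top'); m=camera_model('top'); cv2.imwrite('pics/t3.png',im)
print('yellow',[lid(m,b,'yellow') for b in blobs(im,'yellow',(285,175),60)])
go(448.5,133,82,-6.2)"
```

```text
[524. 346.] [20. 44.] [[556.87831084  71.54436589 140.        ]]
[318. 261.] [77. 79.] [[447.28690123 134.52752963 140.        ]]
[539. 180.] [63. 73.] [[561.35322748 164.9609532  140.        ]]
yellow [(array([625.20982425,  50.65673428]), np.float64(51.70561854601633), np.float64(0.4308651028383878))]
go tx 0.07 ty -0.12 tz 11.11 az 0.002 | now [449.6 132.2 193.1] az -6.1 q1 0.11 q6 1.79
```

View pics/w3.png

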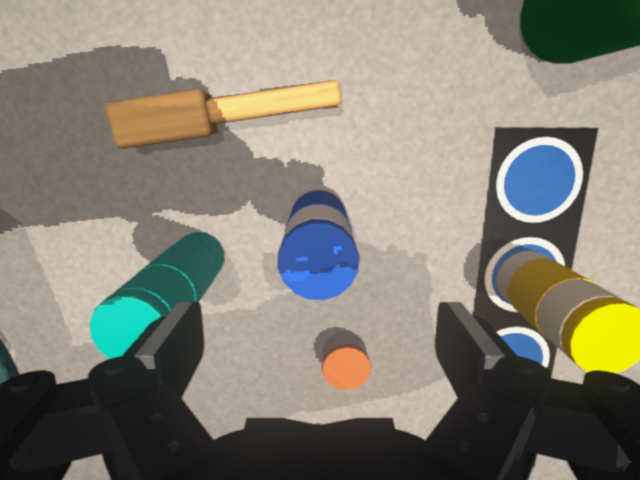

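The blue lid at (318,261) gives (447,134.5), which agrees. The turquoise decoy is 109 mm from it, clear of the fingers. Yellow stands about 2 mm from its mark's centre. Descend and grasp.

{"op": "move_arm", "data": {
  "targets": [
    {"tx":0.15,"ty":-0.15,"tz":2,"ax":0,"ay":0,"az":0,"grip":8.5},
    {"tx":0.15,"ty":-0.15,"tz":4.5,"ax":0,"ay":0,"az":0,"grip":8.5},
    {"tx":0.15,"ty":-0.15,"tz":7,"ax":0,"ay":0,"az":0,"grip":8.5},
    {"tx":0.15,"ty":-0.15,"tz":9.5,"ax":0,"ay":0,"az":0,"grip":8.5},
    {"tx":0.15,"ty":-0.15,"tz":11,"ax":0,"ay":0,"az":0,"grip":8.5},
    {"tx":0.15,"ty":-0.15,"tz":11,"ax":0,"ay":0,"az":0,"grip":6},
    {"tx":0.15,"ty":-0.15,"tz":11,"ax":0,"ay":0,"az":0,"grip":3},
    {"tx":0.15,"ty":-0.15,"tz":11,"ax":0,"ay":0,"az":0,"grip":3},
    {"tx":0.15,"ty":-0.15,"tz":11,"ax":0,"ay":0,"az":0,"grip":3},
    {"tx":0.15,"ty":-0.15,"tz":11,"ax":0,"ay":0,"az":0,"grip":3}
  ]
}}

```text
time: 7.45
tool_pos: [448.3, 134.2, 84.3]
tcp_rot: [0.744, 0.669, 0.001, 0.001]
force: [-0.3, -0.4, 7.2]
opening: 42.9
grip_force: 59.9
```

```bash
python3 -c "
from h import *
go(636.8,139,85,-6.2)"
```

```text
go tx 2.47 ty 18.69 tz -0.03 az 0.002 | now [448.3 134.2  84.3] az -6.1 q1 0.12 q6 1.79
```

{"op": "move_arm", "data": {
  "targets": [
    {"tx":0,"ty":0,"tz":-2,"ax":0,"ay":0,"az":0,"grip":3},
    {"tx":0,"ty":0.5,"tz":-4,"ax":0,"ay":0,"az":0,"grip":3},
    {"tx":0.3,"ty":3,"tz":-4.5,"ax":0,"ay":0,"az":0,"grip":3},
    {"tx":0.8,"ty":6,"tz":-4.5,"ax":0,"ay":0,"az":0,"grip":3},
    {"tx":1.2,"ty":9,"tz":-4.5,"ax":0,"ay":0,"az":0,"grip":3},
    {"tx":1.6,"ty":12,"tz":-4.5,"ax":0,"ay":0,"az":0,"grip":3},
    {"tx":2,"ty":15,"tz":-4.5,"ax":0,"ay":0,"az":0,"grip":3},
    {"tx":2.3,"ty":17.3,"tz":-4.5,"ax":0,"ay":0,"az":0,"grip":3},
    {"tx":2.5,"ty":18.4,"tz":-4.5,"ax":0,"ay":0,"az":0,"grip":3},
    {"tx":2.5,"ty":18.7,"tz":-4.5,"ax":0,"ay":0,"az":0,"grip":3}
  ]
}}

```text
time: 8.45
tool_pos: [637.0, 139.2, 128.1]
tcp_rot: [0.744, 0.669, 0.0, 0.0]
force: [-1.0, 0.4, -1.8]
opening: 42.9
grip_force: 60.7
```

{"op": "move_arm", "data": {
  "targets": [
    {"tx":0,"ty":0,"tz":0,"ax":0,"ay":0,"az":0,"grip":3},
    {"tx":0,"ty":0,"tz":0.5,"ax":0,"ay":0,"az":0,"grip":3},
    {"tx":0,"ty":0,"tz":1.3,"ax":0,"ay":0,"az":0,"grip":3},
    {"tx":0,"ty":0,"tz":2.2,"ax":0,"ay":0,"az":0,"grip":3},
    {"tx":0,"ty":0,"tz":3,"ax":0,"ay":0,"az":0,"grip":3},
    {"tx":0,"ty":0,"tz":3.6,"ax":0,"ay":0,"az":0,"grip":3},
    {"tx":0,"ty":0,"tz":4,"ax":0,"ay":0,"az":0,"grip":3},
    {"tx":0,"ty":0,"tz":4,"ax":0,"ay":0,"az":0,"grip":3},
    {"tx":0,"ty":0,"tz":4,"ax":0,"ay":0,"az":0,"grip":3},
    {"tx":0,"ty":0,"tz":4,"ax":0,"ay":0,"az":0,"grip":3}
  ]
}}

```text
time: 9.45
tool_pos: [636.3, 139.3, 88.6]
tcp_rot: [0.744, 0.669, 0.0, 0.0]
force: [-0.9, 0.0, -2.5]
opening: 42.9
grip_force: 60.7
```

```bash
python3 -c "
from h import *
go(636.8,139,85,-6.2);o=get_obs();print(o['opening'],o['grip_force'],o['force'])"
```

```text
go tx -0.02 ty 0.05 tz 0.36 az 0.002 | now [636.3 139.3  88.6] az -6.1 q1 0.09 q6 1.77
42.908607055910146 60.69903373718262 [-0.85387763  0.0092686  -2.53294032]
```

{"op": "move_arm", "data": {
  "targets": [
    {"tx":0,"ty":0.05,"tz":0.2,"ax":0,"ay":0,"az":0,"grip":3},
    {"tx":0,"ty":0.05,"tz":0.35,"ax":0,"ay":0,"az":0,"grip":3},
    {"tx":0,"ty":0.05,"tz":0.35,"ax":0,"ay":0,"az":0,"grip":3},
    {"tx":0,"ty":0.05,"tz":0.35,"ax":0,"ay":0,"az":0,"grip":8.5},
    {"tx":0,"ty":0.05,"tz":0.35,"ax":0,"ay":0,"az":0,"grip":8.5},
    {"tx":0,"ty":0.05,"tz":0.35,"ax":0,"ay":0,"az":0,"grip":8.5},
    {"tx":0,"ty":0.05,"tz":0,"ax":0,"ay":0,"az":0,"grip":8.5},
    {"tx":0,"ty":0.05,"tz":-2.5,"ax":0,"ay":0,"az":0,"grip":8.5},
    {"tx":0,"ty":0.05,"tz":-6,"ax":0,"ay":0,"az":0,"grip":8.5},
    {"tx":0,"ty":0.05,"tz":-9.5,"ax":0,"ay":0,"az":0,"grip":8.5}
  ]
}}

```text
time: 10.45
tool_pos: [636.2, 139.2, 184.7]
tcp_rot: [0.744, 0.669, -0.0, -0.0]
force: [0.4, 0.3, 0.5]
opening: 84.8
grip_force: 0.0
```

```bash
python3 -c "
from h import *
go(436,-116.5,140,-6.2)"
```

```text
go tx -27.54 ty -17.20 tz 4.47 az 0.002 | now [636.2 139.2 184.7] az -6.1 q1 0.09 q6 1.77
```

{"op": "move_arm", "data": {
  "targets": [
    {"tx":-1,"ty":-0.6,"tz":0,"ax":0,"ay":0,"az":0,"grip":8.5},
    {"tx":-4,"ty":-2.5,"tz":0,"ax":0,"ay":0,"az":0,"grip":8.5},
    {"tx":-7.5,"ty":-4.7,"tz":0,"ax":0,"ay":0,"az":0,"grip":8.5},
    {"tx":-11,"ty":-6.9,"tz":0,"ax":0,"ay":0,"az":0,"grip":8.5},
    {"tx":-14.5,"ty":-9.1,"tz":0.5,"ax":0,"ay":0,"az":0,"grip":8.5},
    {"tx":-18,"ty":-11.2,"tz":1.5,"ax":0,"ay":0,"az":0,"grip":8.5},
    {"tx":-21.5,"ty":-13.4,"tz":2.5,"ax":0,"ay":0,"az":0,"grip":8.5},
    {"tx":-24.5,"ty":-15.3,"tz":3.5,"ax":0,"ay":0,"az":0,"grip":8.5},
    {"tx":-26.7,"ty":-16.7,"tz":4.2,"ax":0,"ay":0,"az":0,"grip":8.5},
    {"tx":-27.5,"ty":-17.2,"tz":4.5,"ax":0,"ay":0,"az":0,"grip":8.5}
  ]
}}

```text
time: 11.45
tool_pos: [434.6, -117.3, 137.8]
tcp_rot: [0.744, 0.668, -0.0, -0.0]
force: [-0.0, 0.9, 0.3]
opening: 85.0
grip_force: 0.0
```

```bash
python3 -c "
from h import *
o=get_obs();print(o['tool_pos'])
m=camera_model('wrist'); im=read_camera('wrist'); cv2.imwrite('pics/w4.png',im); go(436,-116.5,15,-6.2)
im=read_camera('top'); m=camera_model('top'); cv2.imwrite('pics/t4.png',im)
print('blue',[lid(m,b,'blue') for b in blobs(im,'blue',(235,165),60)])"
```

```text
[ 434.63700867 -117.25865812  137.80009111]
go tx 0.10 ty 0.12 tz 12.27 az 0.000 | now [ 434.8 -117.3  137.7] az -6.2 q1 -0.44 q6 1.23
blue [(array([633.8051343 , 136.13674758]), np.float64(40.30266901553246), np.float64(0.6803988069151553))]
```

View pics/w4.png

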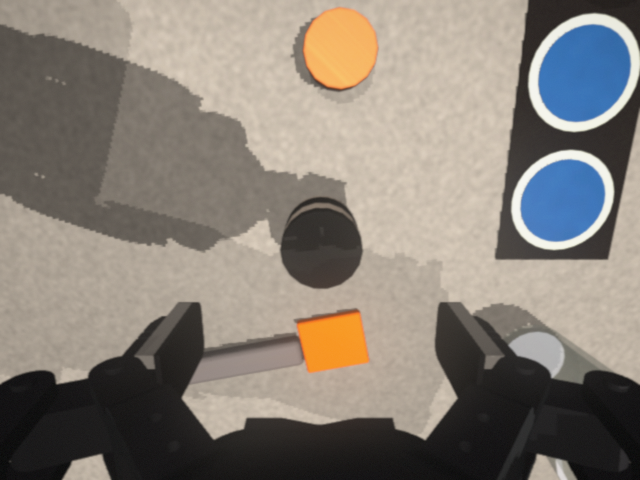

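The black lid is at (321,249), nearly centred. The scraper and tin are clear of the fingers.

```bash
python3 -c "
from h import *
m=camera_model('wrist'); print(cast(m,(321,249),56)[0]); go(436,-116.5,15,-6.2)"
```

```text
[[ 435.084553   -117.14546275   56.        ]]
go tx 0.01 ty 0.02 tz 12.31 az 0.000 | now [ 435.8 -116.6  138.1] az -6.2 q1 -0.44 q6 1.24
```

{"op": "move_arm", "data": {
  "targets": [
    {"tx":0,"ty":0,"tz":2,"ax":0,"ay":0,"az":0,"grip":8.5},
    {"tx":0,"ty":0,"tz":5,"ax":0,"ay":0,"az":0,"grip":8.5},
    {"tx":0,"ty":0,"tz":8,"ax":0,"ay":0,"az":0,"grip":8.5},
    {"tx":0,"ty":0,"tz":10.5,"ax":0,"ay":0,"az":0,"grip":8.5},
    {"tx":0,"ty":0,"tz":11.7,"ax":0,"ay":0,"az":0,"grip":8.5},
    {"tx":0,"ty":0,"tz":12,"ax":0,"ay":0,"az":0,"grip":6},
    {"tx":0,"ty":0,"tz":12,"ax":0,"ay":0,"az":0,"grip":3},
    {"tx":0,"ty":0,"tz":12,"ax":0,"ay":0,"az":0,"grip":3},
    {"tx":0,"ty":0,"tz":12,"ax":0,"ay":0,"az":0,"grip":3},
    {"tx":0,"ty":0,"tz":12,"ax":0,"ay":0,"az":0,"grip":3}
  ]
}}

```text
time: 12.55
tool_pos: [437.2, -116.1, 19.2]
tcp_rot: [0.744, 0.669, 0.001, 0.001]
force: [-0.1, 2.6, 8.6]
opening: 49.0
grip_force: 62.4
```

```bash
python3 -c "
from h import *
go(608.9,-116.9,20,-6.2)"
```

```text
go tx 1.73 ty 17.09 tz -0.05 az 0.002 | now [ 437.2 -116.1   19.2] az -6.1 q1 -0.44 q6 1.24
```

{"op": "move_arm", "data": {
  "targets": [
    {"tx":0,"ty":0,"tz":-2,"ax":0,"ay":0,"az":0,"grip":3},
    {"tx":0,"ty":0.5,"tz":-4,"ax":0,"ay":0,"az":0,"grip":3},
    {"tx":0.2,"ty":3,"tz":-4.5,"ax":0,"ay":0,"az":0,"grip":3},
    {"tx":0.5,"ty":6,"tz":-4.5,"ax":0,"ay":0,"az":0,"grip":3},
    {"tx":0.8,"ty":9,"tz":-4.5,"ax":0,"ay":0,"az":0,"grip":3},
    {"tx":1.1,"ty":12,"tz":-4.5,"ax":0,"ay":0,"az":0,"grip":3},
    {"tx":1.4,"ty":14.5,"tz":-4.5,"ax":0,"ay":0,"az":0,"grip":3},
    {"tx":1.6,"ty":16.3,"tz":-4.5,"ax":0,"ay":0,"az":0,"grip":3},
    {"tx":1.7,"ty":17,"tz":-4.5,"ax":0,"ay":0,"az":0,"grip":3},
    {"tx":1.7,"ty":17.1,"tz":-4.5,"ax":0,"ay":0,"az":0,"grip":3}
  ]
}}

```text
time: 13.55
tool_pos: [608.6, -117.2, 63.3]
tcp_rot: [0.743, 0.669, 0.0, 0.0]
force: [-0.2, -0.4, -0.1]
opening: 48.8
grip_force: 62.3
```

{"op": "move_arm", "data": {
  "targets": [
    {"tx":0,"ty":0,"tz":0,"ax":0,"ay":0,"az":0,"grip":3},
    {"tx":0,"ty":0,"tz":0.5,"ax":0,"ay":0,"az":0,"grip":3},
    {"tx":0,"ty":0,"tz":1.3,"ax":0,"ay":0,"az":0,"grip":3},
    {"tx":0,"ty":0,"tz":2.2,"ax":0,"ay":0,"az":0,"grip":3},
    {"tx":0,"ty":0,"tz":3,"ax":0,"ay":0,"az":0,"grip":3},
    {"tx":0,"ty":0,"tz":3.6,"ax":0,"ay":0,"az":0,"grip":3},
    {"tx":0,"ty":0,"tz":4,"ax":0,"ay":0,"az":0,"grip":3},
    {"tx":0,"ty":0,"tz":4,"ax":0,"ay":0,"az":0,"grip":3},
    {"tx":0,"ty":0,"tz":4,"ax":0,"ay":0,"az":0,"grip":3},
    {"tx":0,"ty":0,"tz":4,"ax":0,"ay":0,"az":0,"grip":3}
  ]
}}

```text
time: 14.55
tool_pos: [608.5, -117.3, 23.6]
tcp_rot: [0.744, 0.669, 0.0, 0.0]
force: [0.2, 0.3, -0.6]
opening: 48.9
grip_force: 62.3
```

```bash
python3 -c "
from h import *
go(608.9,-116.9,20,-6.2);o=get_obs();print(o['opening'],o['grip_force'],o['force'])"
```

```text
go tx 0.05 ty 0.04 tz 0.36 az 0.002 | now [ 608.5 -117.3   23.6] az -6.1 q1 -0.32 q6 1.35
48.92584920168991 62.25990056991577 [ 0.2207495   0.31476094 -0.59712297]
```

Release black and rise, then go on to red, passing high over the jar.

{"op": "move_arm", "data": {
  "targets": [
    {"tx":0.05,"ty":0.05,"tz":0.2,"ax":0,"ay":0,"az":0,"grip":3},
    {"tx":0.05,"ty":0.05,"tz":0.35,"ax":0,"ay":0,"az":0,"grip":3},
    {"tx":0.05,"ty":0.05,"tz":0.35,"ax":0,"ay":0,"az":0,"grip":3},
    {"tx":0.05,"ty":0.05,"tz":0.35,"ax":0,"ay":0,"az":0,"grip":8.5},
    {"tx":0.05,"ty":0.05,"tz":0.35,"ax":0,"ay":0,"az":0,"grip":8.5},
    {"tx":0.05,"ty":0.05,"tz":0.35,"ax":0,"ay":0,"az":0,"grip":8.5},
    {"tx":0.05,"ty":0.05,"tz":0,"ax":0,"ay":0,"az":0,"grip":8.5},
    {"tx":0.05,"ty":0.05,"tz":-3,"ax":0,"ay":0,"az":0,"grip":8.5},
    {"tx":0.05,"ty":0.05,"tz":-7.5,"ax":0,"ay":0,"az":0,"grip":8.5},
    {"tx":0.05,"ty":0.05,"tz":-12,"ax":0,"ay":0,"az":0,"grip":8.5}
  ]
}}

```text
time: 15.55
tool_pos: [608.3, -116.7, 144.9]
tcp_rot: [0.744, 0.669, -0.0, -0.0]
force: [1.8, -1.0, 0.7]
opening: 85.3
grip_force: 0.0
```

```bash
python3 -c "
from h import *
go(442.5,-330,150,-6.2)"
```

```text
go tx -22.97 ty -14.23 tz -0.51 az 0.002 | now [ 608.3 -116.7  144.9] az -6.1 q1 -0.32 q6 1.36
```

{"op": "move_arm", "data": {
  "targets": [
    {"tx":-0.5,"ty":-1,"tz":-1,"ax":0,"ay":0,"az":0,"grip":8.5},
    {"tx":-2,"ty":-3.5,"tz":-1.5,"ax":0,"ay":0,"az":0,"grip":8.5},
    {"tx":-5,"ty":-6.5,"tz":-1.5,"ax":0,"ay":0,"az":0,"grip":8.5},
    {"tx":-8.5,"ty":-9,"tz":-1.5,"ax":0,"ay":0,"az":0,"grip":8.5},
    {"tx":-12,"ty":-11,"tz":-1.5,"ax":0,"ay":0,"az":0,"grip":8.5},
    {"tx":-15.5,"ty":-12.5,"tz":-1.2,"ax":0,"ay":0,"az":0,"grip":8.5},
    {"tx":-19,"ty":-13.6,"tz":-0.8,"ax":0,"ay":0,"az":0,"grip":8.5},
    {"tx":-21.8,"ty":-14.2,"tz":-0.5,"ax":0,"ay":0,"az":0,"grip":8.5},
    {"tx":-23,"ty":-14.2,"tz":-0.5,"ax":0,"ay":0,"az":0,"grip":8.5},
    {"tx":-23,"ty":-14.2,"tz":-0.5,"ax":0,"ay":0,"az":0,"grip":8.5}
  ]
}}

```text
time: 16.55
tool_pos: [443.0, -331.5, 148.1]
tcp_rot: [0.744, 0.668, 0.0, -0.0]
force: [1.0, 0.7, -0.1]
opening: 85.0
grip_force: 0.0
```

```bash
python3 -c "
from h import *
m=camera_model('wrist'); im=read_camera('wrist'); cv2.imwrite('pics/w5.png',im); hsv=cv2.cvtColor(im,40)
k=cv2.inRange(hsv,np.array((0,150,90)),np.array((6,255,255)))|cv2.inRange(hsv,np.array((172,150,90)),np.array((180,255,255)))
for c in cv2.findContours(k,0,1)[0]:
    if cv2.contourArea(c)>400:
        e=cv2.fitEllipse(c); print(np.round(e[0]),np.round(e[1]),cast(m,e[0],84)[0])
go(442.5,-330,32,-6.2)"
```

```text
[318. 254.] [78. 79.] [[ 440.77534562 -329.43969153   84.        ]]
go tx 0.02 ty -0.08 tz 11.62 az 0.001 | now [ 443.3 -330.4  148.2] az -6.1 q1 -0.79 q6 0.89
```

View pics/w5.png

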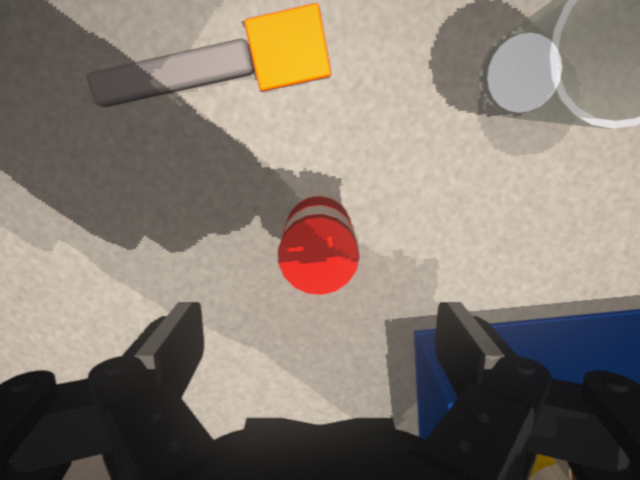

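The red lid at (318,254) gives (441,-329.5), which agrees. The blue box corner is about 44 mm aside and clear. Descend and grasp.

{"op": "move_arm", "data": {
  "targets": [
    {"tx":0,"ty":-0.1,"tz":2,"ax":0,"ay":0,"az":0,"grip":8.5},
    {"tx":0,"ty":-0.1,"tz":5,"ax":0,"ay":0,"az":0,"grip":8.5},
    {"tx":0,"ty":-0.1,"tz":8,"ax":0,"ay":0,"az":0,"grip":8.5},
    {"tx":0,"ty":-0.1,"tz":10.3,"ax":0,"ay":0,"az":0,"grip":8.5},
    {"tx":0,"ty":-0.1,"tz":11.4,"ax":0,"ay":0,"az":0,"grip":8.5},
    {"tx":0,"ty":-0.1,"tz":11.6,"ax":0,"ay":0,"az":0,"grip":6},
    {"tx":0,"ty":-0.1,"tz":11.6,"ax":0,"ay":0,"az":0,"grip":3},
    {"tx":0,"ty":-0.1,"tz":11.6,"ax":0,"ay":0,"az":0,"grip":3},
    {"tx":0,"ty":-0.1,"tz":11.6,"ax":0,"ay":0,"az":0,"grip":3},
    {"tx":0,"ty":-0.1,"tz":11.6,"ax":0,"ay":0,"az":0,"grip":3}
  ]
}}

```text
time: 17.6
tool_pos: [442.9, -330.8, 33.6]
tcp_rot: [0.744, 0.669, 0.0, 0.001]
force: [-0.4, 2.3, 6.1]
opening: 44.8
grip_force: 61.2
```

```bash
python3 -c "
from h import *
go(618.2,-32.5,36,-6.2)"
```

```text
go tx 31.51 ty 14.28 tz -0.25 az 0.002 | now [ 442.9 -330.8   33.6] az -6.1 q1 -0.79 q6 0.89
```

{"op": "move_arm", "data": {
  "targets": [
    {"tx":0,"ty":0,"tz":-2.5,"ax":0,"ay":0,"az":0,"grip":3},
    {"tx":0,"ty":0,"tz":-6,"ax":0,"ay":0,"az":0,"grip":3},
    {"tx":0.5,"ty":0,"tz":-9.5,"ax":0,"ay":0,"az":0,"grip":3},
    {"tx":3,"ty":0,"tz":-12,"ax":0,"ay":0,"az":0,"grip":3},
    {"tx":6,"ty":0,"tz":-12.5,"ax":0,"ay":0,"az":0,"grip":3},
    {"tx":9.5,"ty":0.5,"tz":-12.5,"ax":0,"ay":0,"az":0,"grip":3},
    {"tx":13,"ty":1.5,"tz":-12.5,"ax":0,"ay":0,"az":0,"grip":3},
    {"tx":16.5,"ty":3,"tz":-12.5,"ax":0,"ay":0,"az":0,"grip":3},
    {"tx":19.5,"ty":5,"tz":-12.5,"ax":0,"ay":0,"az":0,"grip":3},
    {"tx":22.5,"ty":7,"tz":-12.5,"ax":0,"ay":0,"az":0,"grip":3}
  ]
}}

```text
time: 18.6
tool_pos: [536.5, -112.7, 158.3]
tcp_rot: [0.744, 0.669, 0.0, 0.001]
force: [0.3, -0.3, -1.2]
opening: 44.9
grip_force: 61.6
```

{"op": "move_arm", "data": {
  "targets": [
    {"tx":2.5,"ty":2,"tz":0,"ax":0,"ay":0,"az":0,"grip":3},
    {"tx":5,"ty":4,"tz":0,"ax":0,"ay":0,"az":0,"grip":3},
    {"tx":7.3,"ty":5.9,"tz":0,"ax":0,"ay":0,"az":0,"grip":3},
    {"tx":8.6,"ty":7,"tz":0.5,"ax":0,"ay":0,"az":0,"grip":3},
    {"tx":9,"ty":7.3,"tz":2,"ax":0,"ay":0,"az":0,"grip":3},
    {"tx":9,"ty":7.3,"tz":4,"ax":0,"ay":0,"az":0,"grip":3},
    {"tx":9,"ty":7.3,"tz":6,"ax":0,"ay":0,"az":0,"grip":3},
    {"tx":9,"ty":7.3,"tz":8,"ax":0,"ay":0,"az":0,"grip":3},
    {"tx":9,"ty":7.3,"tz":9.5,"ax":0,"ay":0,"az":0,"grip":3},
    {"tx":9,"ty":7.3,"tz":10,"ax":0,"ay":0,"az":0,"grip":3}
  ]
}}

```text
time: 19.6
tool_pos: [616.9, -32.5, 56.0]
tcp_rot: [0.744, 0.669, -0.001, -0.001]
force: [-0.0, 1.1, -1.5]
opening: 45.1
grip_force: 61.6
```

```bash
python3 -c "
from h import *
go(618.2,-32.5,36,-6.2);o=get_obs();print(o['opening'],o['grip_force'],o['force'])"
```

```text
go tx 0.01 ty 0.14 tz 2.00 az 0.002 | now [616.9 -32.5  56. ] az -6.1 q1 -0.18 q6 1.49
45.06178209906568 61.595634296536446 [-0.00393069  1.10985575 -1.48819989]
```

{"op": "move_arm", "data": {
  "targets": [
    {"tx":0,"ty":0.1,"tz":0.2,"ax":0,"ay":0,"az":0,"grip":3},
    {"tx":0,"ty":0.1,"tz":0.6,"ax":0,"ay":0,"az":0,"grip":3},
    {"tx":0,"ty":0.1,"tz":1,"ax":0,"ay":0,"az":0,"grip":3},
    {"tx":0,"ty":0.1,"tz":1.4,"ax":0,"ay":0,"az":0,"grip":3},
    {"tx":0,"ty":0.1,"tz":1.7,"ax":0,"ay":0,"az":0,"grip":3},
    {"tx":0,"ty":0.1,"tz":1.8,"ax":0,"ay":0,"az":0,"grip":3},
    {"tx":0,"ty":0.1,"tz":1.8,"ax":0,"ay":0,"az":0,"grip":3},
    {"tx":0,"ty":0.1,"tz":1.8,"ax":0,"ay":0,"az":0,"grip":3},
    {"tx":0,"ty":0.1,"tz":1.8,"ax":0,"ay":0,"az":0,"grip":3},
    {"tx":0,"ty":0.1,"tz":1.8,"ax":0,"ay":0,"az":0,"grip":3}
  ]
}}

```text
time: 20.6
tool_pos: [618.9, -32.4, 39.4]
tcp_rot: [0.744, 0.669, 0.0, 0.0]
force: [0.8, 0.2, -0.6]
opening: 44.9
grip_force: 61.6
```

```bash
python3 -c "
from h import *
go(618.2,-32.5,34.5,-6.2);o=get_obs();print(o['opening'],o['grip_force'],o['force'])"
```

```text
go tx -0.02 ty -0.06 tz 0.49 az 0.002 | now [618.9 -32.4  39.4] az -6.1 q1 -0.18 q6 1.49
44.94585586931738 61.59610815346241 [ 0.84487633  0.17567315 -0.5521982 ]
```

{"op": "move_arm", "data": {
  "targets": [
    {"tx":0,"ty":-0.05,"tz":0.3,"ax":0,"ay":0,"az":0,"grip":3},
    {"tx":0,"ty":-0.05,"tz":0.5,"ax":0,"ay":0,"az":0,"grip":3},
    {"tx":0,"ty":-0.05,"tz":0.5,"ax":0,"ay":0,"az":0,"grip":3},
    {"tx":0,"ty":-0.05,"tz":0.5,"ax":0,"ay":0,"az":0,"grip":8.5},
    {"tx":0,"ty":-0.05,"tz":0.5,"ax":0,"ay":0,"az":0,"grip":8.5},
    {"tx":0,"ty":-0.05,"tz":0.5,"ax":0,"ay":0,"az":0,"grip":8.5},
    {"tx":0,"ty":-0.05,"tz":0,"ax":0,"ay":0,"az":0,"grip":8.5},
    {"tx":0,"ty":-0.05,"tz":-3,"ax":0,"ay":0,"az":0,"grip":8.5},
    {"tx":0,"ty":-0.05,"tz":-7.5,"ax":0,"ay":0,"az":0,"grip":8.5},
    {"tx":0,"ty":-0.05,"tz":-12,"ax":0,"ay":0,"az":0,"grip":8.5}
  ]
}}

```text
time: 21.6
tool_pos: [617.8, -32.2, 161.0]
tcp_rot: [0.744, 0.669, -0.0, -0.0]
force: [0.8, 0.3, 0.3]
opening: 85.1
grip_force: 0.0
```

{"op": "move_arm", "data": {
  "targets": [
    {"tx":0,"ty":-0.5,"tz":-1.5,"ax":0,"ay":0,"az":0,"grip":8.5},
    {"tx":0,"ty":-2.5,"tz":-3,"ax":0,"ay":0,"az":0,"grip":8.5},
    {"tx":0,"ty":-5.5,"tz":-4,"ax":0,"ay":0,"az":0,"grip":8.5},
    {"tx":0,"ty":-9,"tz":-5,"ax":0,"ay":0,"az":0,"grip":8.5},
    {"tx":0,"ty":-12.5,"tz":-6,"ax":0,"ay":0,"az":0,"grip":8.5},
    {"tx":0,"ty":-16,"tz":-7,"ax":0,"ay":0,"az":0,"grip":8.5},
    {"tx":0,"ty":-19.5,"tz":-8,"ax":0,"ay":0,"az":0,"grip":8.5},
    {"tx":0,"ty":-23,"tz":-8,"ax":0,"ay":0,"az":0,"grip":8.5},
    {"tx":0,"ty":-26,"tz":-8,"ax":0,"ay":0,"az":0,"grip":8.5},
    {"tx":0,"ty":-27,"tz":-8,"ax":0,"ay":0,"az":0,"grip":8.5}
  ]
}}

```text
time: 22.6
tool_pos: [347.5, -3.3, 239.9]
tcp_rot: [0.744, 0.669, 0.0, 0.0]
force: [-0.2, -0.2, 0.1]
opening: 85.2
grip_force: 0.0
```

```bash
python3 - <<'E'
from h import *
print(get_obs()['tool_pos'],get_obs()['force'])
near={'top':{'blue':(235,165),'yellow':(285,175),'red':(338,190),'black':(388,200)},
'scene':{'blue':(340,270),'yellow':(307,255),'red':(276,240),'black':(249,232)}}
ims=[]
for n in near:
    im=read_camera(n); m=camera_model(n); ims.append(im)
    for c in CAN:
        b=blobs(im,c,near[n][c],40)
        if b: p,d,e=lid(m,b[0],c); print(n,c,b[0][:,0].mean(0).round(),p.round(1),'diam %.1f err %.1f'%(d,e))
a=cv2.resize(ims[0][90:290,90:510],(800,381)); cv2.imwrite('pics/f_top.png',a)
b=cv2.resize(ims[1][150:400,170:470],(720,600)); cv2.imwrite('pics/f_sc.png',b)
E
```

```text
[347.47908109  -3.32168453 239.8748036 ] [-0.22996809 -0.21149265  0.06184785]
top blue [232. 162.] [635.6 136.3] diam 33.9 err 1.2
top yellow [287. 177.] [625.2  50.7] diam 51.8 err 0.5
top red [340. 190.] [613.6 -34. ] diam 48.3 err 0.7
top black [519. 355.] [ 347.3 -164.4] diam 682.8 err 82.5
scene blue [341. 279.] [637.9 140.2] diam 39.8 err 0.7
scene yellow [305. 261.] [629.3  53.8] diam 51.3 err 0.5
scene red [274. 246.] [619.  -30.6] diam 45.7 err 0.5
scene black [247. 233.] [ 609.7 -116.6] diam 44.3 err 1.0
```

View pics/f_top.png

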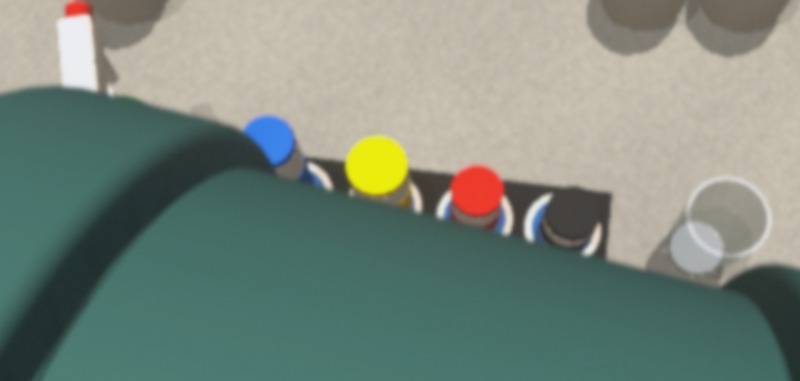

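View pics/f_sc.png

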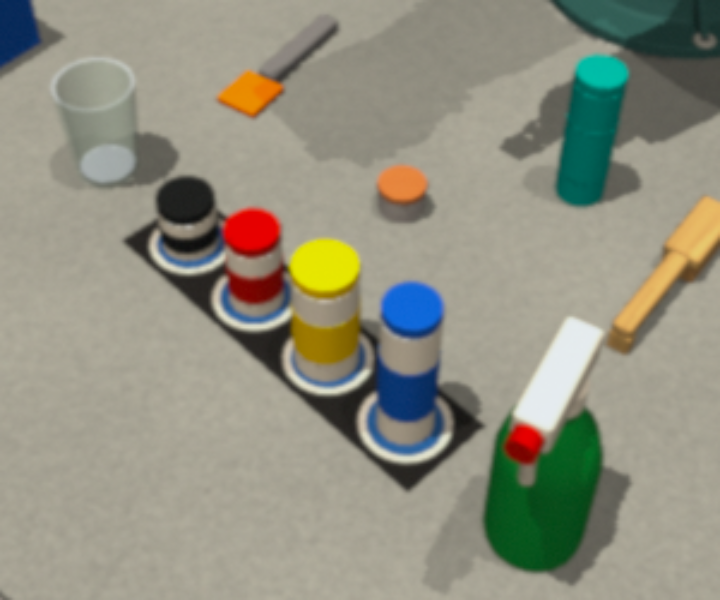

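The scene crop shows all four canisters upright inside their white rings: blue next to the spray bottle, then yellow, red, and black next to the jar. In the same view each canister is within 2 mm of its mark, the spray bottle and jar have not moved, and the arm is clear. Handing in.

```bash
python3 -c "
from cell import *
print(finish_job())"
```

```text
the job is handed in; nothing more can be done
None
```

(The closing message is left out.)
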